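# Mask a specimen mount and hold the colour meter on its marked spot

### The arm

A 7-joint arm with a two-finger parallel gripper is mounted at the origin on the work surface. World frame = base frame: x ahead of the robot, y to its left, z up, the work surface at z = 0. Lengths are in mm, angles in degrees, forces in N, time in s.
With the tool pointing down it reaches from about 425 to 1025 mm from the base axis. Payload 9.4 kg.
Tool frame: the origin (TCP) lies at the very end of the fingers, on their centre line; the grasp point (between the pads) lies 19 mm behind it; z points along the fingers, y is the line along which they close (so a half turn about z gives the same grasp; the last joint's range is limited). The gripper opens to 85 mm and grips with 20 to 120 N. Pads are 22 mm wide; open, the fingers measure 114 mm over their backs; the gripper's body (76 mm by 85 mm) begins 54 mm behind the grasp point. The pads swing forward as they close: fully open they stand 13 mm farther back than shut.
Start: joints at [-76.014, 34.337, -0.143, 91.639, 0.103, 54.024, -4.572], TCP at [228.615, 688.011, 231.275] pointing down, gripper open.
Joint ranges: [-147.43, 147.43], [-19.82, 112.94], [-74.19, 73.91], [6.32, 146.72], [-59.91, 239.91], [6.04, 106.73], [-150.56, 150.56]. Speed limits (degrees/s): [127.2, 127.2, 172.46, 172.46, 180, 180, 180].

### API

Orientations are given as a 3x3 rotation matrix whose columns are the frame's x, y, z axes.
In Python, from bench import readout, vision, env gives the robot as it stands. The module is installed in compiled form; this text tells all that it offers.
- The arm moves only by the shell command python3 -m handwheel 'ROWS' [OPENING]. ROWS is a JSON object of lists of equal length, an entry for each row: "dp": the shift along the tool's x, y, z as a fraction of full scale, a list of three; "yaw": the turn about the tool's z as a fraction of full scale. A call has 1 to 5 rows; each row is the pose to reach, as a shift and turn from the pose commanded when the call began, along the tool's axes at that moment, turning the shorter way round; what a row does not reach only later rows make up. Full scale, the value 1, is 0.2 m for a shift and pi rad for a turn. A row lasts 1/8 s, in which the tool goes at most 62.5 mm and 10.7 degrees, less where a joint would pass 70% of its speed; a pose out of reach is approached as far as the arm can. A call with a number of a shift or a turn outside -1 to 1 is refused whole. A call with a gripper value outside its range is refused whole. OPENING is the opening, from -1 (shut) to 1 (fully open), set as the call begins (- or left out, the last holds). The fingers move at their own pace and stop on an object; the grip force is fixed at half the most. Time passes only in rows, so rows that repeat a pose let the fingers close. It gives the time, the measured TCP pose, the force, the opening and the grip force at its end, in the units of the state.
- readout.sense(): the state, without advancing time (a new reading comes with each control period).
- vision.camera(name): name is "scene" or "side" or "wrist"; returns the picture (480x640x3 uint8, red, green, blue); there is no depth.
- vision.camera_params(name): a dict with "fx", "fy", "cx", "cy" (pixels), "rvec" (rotation vector, rad) and "tvec" (3), from world to camera coordinates, as OpenCV has them; the wrist camera has in their place "hand_eye" (4x4, takes a point from camera to tool coordinates, whose origin is the TCP and whose axes are the flange's). Camera axes: x right, y down, z forward; pixel columns grow to the right and rows downward; lengths in mm; the calibration is good to about 2 mm. A picture is of the moment at which its call begins: read the wrist's pose just before it. camera_params takes no time and is no camera call.
- env.close_job(): hands the job in; it is judged then, once.
The state is a dict: "clock": time; "joints": joint angles; "qd": joint speeds; "joint_efforts": joint torques, N m; "position": TCP position; "ee_rot": TCP orientation; "force": force on the tool from outside, world axes, zero at the start; "wrist_torque": the same for the moment, N m; "grip_width": opening from 0.0 (shut) to 1.0 (fully open); "finger_force": force on a finger pad.
Only numpy, scipy, OpenCV 4.12 (cv2) and the standard library are available. Lean on these libraries where they do the work, as an engineer would, in place of code of your own. Each camera call takes 0.05 s, during which the arm holds its last target. There are 200 camera calls.

### The job

Lower the holed mask plate gently onto the glazed butterfly mount, both pins through its pin holes and its window over the ringed spot, until it lies flush, and let go of it. Then take the colour meter out of its stand and hold it upright on the ringed spot, in through the window and square with it, not touching the mask, pressing lightly so that its sprung nose is pushed about half-way in. Finish while still holding the meter there; leave the jar, the pin box and the forceps alone.

Things in the scene. Friction and masses are not known exactly. Their poses are not given: they have to be found in the camera images.
- mount: Fixed glazed butterfly mount, wooden frame, 130 (x) x 176 (y) x 22 mm high; frame and rigid glass form one flat top 22 mm above the table. Origin: centre of underside, z up. Two steel pins at x = 0, y = +-76 mm, 8 mm diameter, 17 mm tall above the top, the upper 7 mm tapered. Yaw within 0.35 rad.
- spot (a point): Centre of the thin dark ring, 16 mm across, printed on the mount's glass: at x = +22, y = +24 mm, z = 22 mm in the mount's frame (far left quarter seen from the robot, over a wing).
- pin_left (a point): Foot of the mount's left (+y) pin, on the mount's top plane.
- pin_right (a point): Foot of the mount's right (-y) pin, on the mount's top plane.
- mask: Loose black metal plate 92 (x) x 174 (y) x 6 mm, about 0.2 kg, flat on the table at one side. Origin: centre of underside, z up. 12 mm through holes at x = 0, y = +-76; through window 31 (x) x 41 (y) at x = 22, y = 24. Bare grip rib 12 (x) x 60 (y) at x = -18, y = 0, its top 46 mm above the underside. Seated, its axes match the mount's, underside on the mount's top. Yaw within 0.4 rad.
- window (a point): Centre of the mask's window, in the plane of the mask's underside (mask frame x = +22, y = +24 mm).
- hole_left (a point): Centre of the mask's left (+y) pin hole, in the plane of its underside.
- hole_right (a point): Centre of the mask's right (-y) pin hole, in the plane of its underside.
- rib (a point): Middle of the rib's top edge (mask frame x = -18, y = 0, z = 46 mm).
- stand: Fixed white meter stand at the other side: block 76 (x) x 96 (y) x 34 mm high with a slot for the nose, and a collar up to 52 mm high round the meter's foot with about 3 mm play. Origin: centre of underside, z up; yaw within 0.35 rad.
- meter: Loose grey colour meter upright in the stand, about 0.25 kg: case 32 (x) x 50 (y) x 110 mm tall. Origin: centre of the case's underside, 34 mm above the table at first; z up along the case. Nose hangs free below. Lift it straight up 50 mm or more to clear the stand. Square: its x axis parallel to the mount's x (either way round). Starts with the stand's yaw.
- meter_grip (a point): Middle of the case at the height of the rubber grip patches, 78 mm above the case's underside (patches on the two broad faces, 32 mm apart along the meter's x).
- nose_tip (a point): Centre of the flat end of the meter's nose, a steel block 14 (x) x 24 (y) mm that sticks out 24 mm below the case's underside when free, and less as it is pushed in.
- nose (a joint): How far the nose is pushed into the case: 0 = fully out, 0.012 m = at its stop. It is a spring: about 1.2 N starts it moving, 3.6 N pushes it half-way (0.006 m), 6 N to the stop.
- jar: Bystander: small capped jar, 52 mm diameter, 65 mm high, origin at the centre of its underside, beyond the mount.
- pinbox: Bystander: flat white pin box with a grey lid, 60 x 100 x 26 mm, origin at the centre of its underside, beyond the mount.
- forceps: Bystander: steel forceps 120 mm long, 8 mm high, lying flat beyond the mount; origin at the middle, underside.
Not all that is in view belongs to the job. Leave any green or yellow look-alike of the meter alone.

How it is judged:
By the outcome, as a careful person would: the job done as asked, in the order asked, and still so for the second after the job is handed in, while the arm keeps its last pose, push and grip.
It also fails if it takes over 54 s, if anything falls off the work surface, if the arm or the gripper's body presses on something with over 40 N, if the wrist force passes 120 N, or if a joint passes its speed limit or range.

## Working session

There is one attempt and no reset: what is moved stays moved. The work goes in short steps, Python scripts to look and compute and a shell command to move; the robot and the scene stay as the last step left them, time stands still between calls to the robot, and variables do not carry over. Pictures are saved under pics/ and viewed, at most 10 in all, crops included, and the job is handed in when it is done.

```bash
mkdir -p pics
python3 - <<'E'
from bench import readout, vision
import cv2,numpy as np
s=readout.sense()
for k,v in s.items(): print(k,np.round(v,3).tolist())
for n in ("scene","side","wrist"):
    im=vision.camera(n); cv2.imwrite(f"pics/{n}0.png",im[:,:,::-1]); print(n,vision.camera_params(n))
E
```

```text
clock 0.0
joints [-76.014, 34.386, -0.145, 91.683, 0.103, 54.025, -4.572]
qd [0.009, 0.002, 0.012, -0.006, 0.005, 0.018, -0.084]
joint_efforts [0.0, -77.648, 1.565, -25.8, 0.012, 0.009, 0.0]
position [228.484, 687.532, 230.388]
ee_rot [[-0.949, 0.315, -0.0], [0.315, 0.949, -0.002], [-0.0, -0.002, -1.0]]
force [0.072, -0.349, -0.27]
wrist_torque [0.048, 0.037, 0.012]
finger_force 0.0
grip_width 0.996
scene {'fx': 501.35219990021835, 'fy': 501.35219990021835, 'cx': 321.6167935075296, 'cy': 236.34903325460212, 'rvec': array([ 1.35980039,  2.26863115, -0.83279574]), 'tvec': array([ 283.03232683, -340.22663882, 1362.52570986])}
side {'fx': 473.79265657009034, 'fy': 473.79265657009034, 'cx': 318.99649114508384, 'cy': 238.6512130942308, 'rvec': array([ 0.15072328, -2.76028995,  1.38840333]), 'tvec': array([ 591.02922548,   99.39410455, 1080.53409274])}
wrist {'fx': 365.25039795362045, 'fy': 365.25039795362045, 'cx': 322.63474180256304, 'cy': 243.74512128161018, 'hand_eye': array([[ 3.90455682e-04, -9.54078887e-01, -2.99555211e-01,
         7.73213612e+01],
       [ 9.99999629e-01,  6.02388588e-04, -6.15147689e-04,
        -5.00445329e-02],
       [ 7.67348064e-04, -2.99554860e-01,  9.54078769e-01,
        -1.43363346e+02],
       [ 0.00000000e+00,  0.00000000e+00,  0.00000000e+00,
         1.00000000e+00]])}
```

View pics/scene0.png

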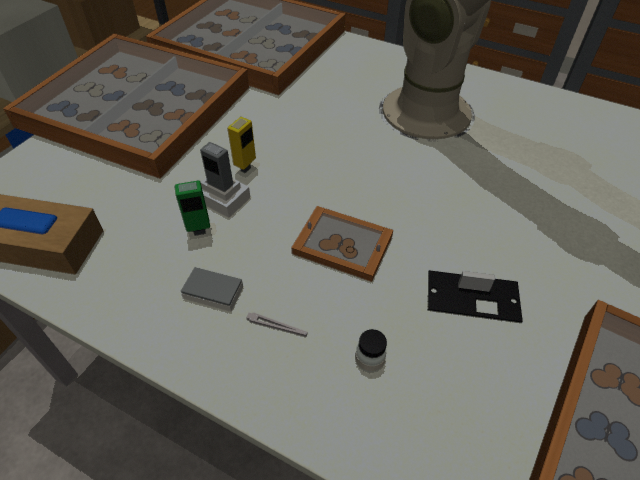

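View pics/side0.png

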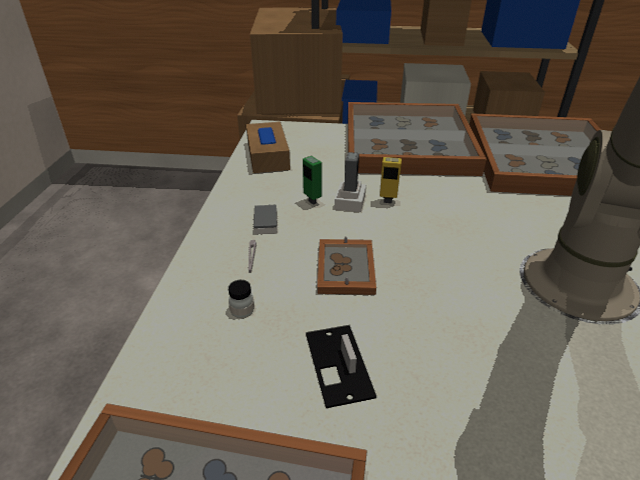

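The scene view shows the mask with holes near (433,291) and (514,301) and its rib at (477,282). It also shows the mount centred at (342,242) and the grey meter in its stand at (217,170). The side view shows the mask holes near (329,334) and (350,397), the mount at (346,266) and the meter at (351,172).

```bash
cat > h.py <<'E'
from bench import readout, vision
import cv2,numpy as np
def cam(name,st=None):
    """K, R, C : world ray = C + s*R@d"""
    p=vision.camera_params(name); K=np.array([[p['fx'],0,p['cx']],[0,p['fy'],p['cy']],[0,0,1]])
    if name=='wrist':
        H=p['hand_eye']; T=np.eye(4); T[:3,:3]=st['ee_rot']; T[:3,3]=st['position']; M=T@H
        return K,M[:3,:3],M[:3,3]
    R=cv2.Rodrigues(np.array(p['rvec']))[0].T
    return K,R,-R@np.array(p['tvec'])
def cast(c,uv,z):
    K,R,C=c; uv=np.atleast_2d(uv).astype(float)
    d=(R@np.linalg.inv(K)@np.c_[uv,np.ones(len(uv))].T).T
    return C+d*((z-C[2])/d[:,2])[:,None]
def proj(c,P):
    K,R,C=c; q=(K@R.T@(np.atleast_2d(P)-C).T).T; return q[:,:2]/q[:,2:]
def goto(st,tgt,yawdeg):
    """rows fractions from current pose: target TCP, target yaw of the tool x axis (deg, world)"""
    R=np.array(st['ee_rot']); dp=R.T@(np.array(tgt)-st['position'])/200
    cur=np.degrees(np.arctan2(R[1,0],R[0,0])); dy=(yawdeg-cur+180)%360-180
    return dp.round(4), round(-dy/180,4)   # tool z is down
def snap(name,fn):
    st=readout.sense(); im=vision.camera(name)[:,:,::-1].copy(); cv2.imwrite('pics/'+fn,im); return st,im
E
python3 - <<'E'
from h import *
sc,sd=cam('scene'),cam('side')
a=cv2.imread('pics/scene0.png');b=cv2.imread('pics/side0.png')
def blob(im,box,f):
    x0,y0,x1,y1=box; m=np.zeros(im.shape[:2],np.uint8); m[y0:y1,x0:x1]=f(im[y0:y1,x0:x1].astype(int))*255
    c=max(cv2.findContours(m,0,1)[0],key=cv2.contourArea); return c
org=lambda i:(i[:,:,2]-i[:,:,0]>60)
blk=lambda i:(i.max(2)<60)
for n,im,c,bm,bk in(('scene',a,sc,(285,200,400,285),(420,262,530,325)),('side',b,sd,(312,235,382,300),(300,320,380,410))):
  for nm,bx,f,z in(('mount',bm,org,22),('mask',bk,blk,6)):
    q=cv2.boxPoints(cv2.minAreaRect(blob(im,bx,f)))
    cnt=blob(im,bx,f); P=cast(c,cnt[:,0],z)[:,:2].astype(np.float32)
    print(n,nm,cv2.minAreaRect(P))
for nm,s,d,z in(('holeL?',(514,301),(350,397),6),('holeR?',(433,291),(329,334),6),('rib',(477,276),(348,347),46),('metertop',(213,149),(351,155),144)):
    print(nm,cast(sc,s,z).round(1),cast(sd,d,z).round(1))
E
```

```text
scene mount ((531.7459106445312, 10.646240234375), (128.70530700683594, 174.3516387939453), 4.603465557098389)
scene mask ((528.87744140625, 290.21710205078125), (95.52561950683594, 173.69020080566406), 19.18010711669922)
side mount ((530.7410888671875, 11.148391723632812), (126.6749496459961, 172.48167419433594), 4.637759685516357)
side mask ((526.234619140625, 291.6601867675781), (91.24007415771484, 176.38607788085938), 19.15311622619629)
holeL? [[504.7 362.7   6. ]] [[500.2 363.7   6. ]]
holeR? [[556.3 218.3   6. ]] [[550.1 222.6   6. ]]
rib [[513.9 283.   46. ]] [[509.8 286.1  46. ]]
metertop [[ 538.4 -288.7  144. ]] [[ 540.  -293.1  144. ]]
```

Both views agree to within a few mm. The mount is at (531,11) with yaw 4.6°, the mask at (527,291) with yaw 19.2°, and the hole and rib offsets fit the given sizes. Next I move over the mask to look with the wrist camera.

Run:
```python
from h import *
print(goto(readout.sense(),(512,285,150),109.2))
```

```text
(array([-1.9798, -1.4633,  0.405 ]), np.float64(0.2912))
```

```bash
python3 -m handwheel '{"dp":[[-0.25,-0.18,0],[-0.5,-0.37,0.05],[-0.74,-0.55,0.1],[-0.99,-0.73,0.1],[-0.99,-0.73,0.1]],"yaw":[0,0,0,0,0]}' 1
python3 -m handwheel '{"dp":[[-0.25,-0.18,0.1],[-0.5,-0.37,0.2],[-0.74,-0.55,0.25],[-0.99,-0.73,0.3],[-0.99,-0.73,0.3]],"yaw":[0.05,0.11,0.17,0.23,0.291]}'
python3 -m handwheel '{"dp":[[0,0,0],[0,0,0]],"yaw":[0,0]}'
python3 - <<'E'
from h import *
print(goto(readout.sense(),(512,285,150),109.2))
E
```

```text
clock: 0.78
position: [374.6, 481.8, 211.3]
ee_rot: [[-0.946, 0.323, 0.001], [0.323, 0.946, -0.003], [-0.002, -0.002, -1.0]]
force: [-1.0, 1.2, 0.1]
grip_width: 1.002
finger_force: 0.0
clock: 1.4
position: [515.0, 281.3, 150.7]
ee_rot: [[-0.324, 0.946, 0.001], [0.946, 0.324, -0.002], [-0.002, -0.0, -1.0]]
force: [-0.5, 1.1, 0.1]
grip_width: 0.996
finger_force: 0.0
clock: 1.65
position: [511.6, 287.7, 151.2]
ee_rot: [[-0.342, 0.94, -0.0], [0.94, 0.342, 0.0], [0.001, -0.0, -1.0]]
force: [0.5, 0.2, -0.1]
grip_width: 1.001
finger_force: 0.0
(array([-0.0132, -0.0027,  0.0062]), np.float64(0.0045))
```

Run:
```python
from h import *
st,im=snap('wrist','w1.png')
```

```text
(no output)
```

View pics/w1.png

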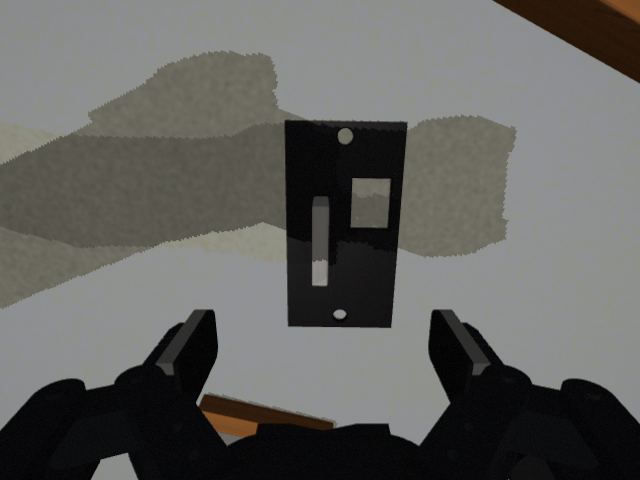

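The wrist view shows the mask with its holes at (345,135) and (340,315), the window at (370,203) and the rib at (320,240). The rib lies between the open fingers and a little left of the centre line.

```bash
cat >> h.py <<'E'
def blobs(m,amin,amax):
    n,l,s,c=cv2.connectedComponentsWithStats(m.astype(np.uint8)); 
    return [(c[i],s[i]) for i in range(1,n) if amin<=s[i][4]<=amax]
E
python3 - <<'E'
from h import *
im=cv2.imread('pics/w1.png').astype(int); st=readout.sense(); c=cam('wrist',st)
roi=im[115:330,280:412].max(2)
m=roi>70
R=[]
for p,s in blobs(m,80,3000): 
    uv=p+[280,115]; P=cast(c,uv,3)[0]; print(s[2:],uv.round(1),P.round(1))
    if s[4]<450 and abs(s[2]-s[3])<8: R.append(P)
E
```

```text
[ 15  16 188] [344.7 135.5] [502.1 361.    3. ]
[  39   50 1806] [369.7 202. ] [539.6 319.8   3. ]
[  17   80 1235] [319.8 246.3] [514.5 270.7   3. ]
[13 10 95] [339.3 313.6] [552.2 217.4   3. ]
```

Run:
```python
from h import *
print(goto(readout.sense(),(510.2,283.3,15),109.2))
```

```text
(array([-0.0184, -0.014 ,  0.6817]), np.float64(0.0043))
```

```bash
python3 -m handwheel '{"dp":[[-0.018,-0.014,0.2],[-0.018,-0.014,0.4],[-0.018,-0.014,0.55],[-0.018,-0.014,0.68],[-0.018,-0.014,0.68]],"yaw":[0.004,0.004,0.004,0.004,0.004]}' 0
python3 -m handwheel '{"dp":[[0,0,0],[0,0,0]],"yaw":[0,0]}'
python3 - <<'E'
from h import *
print(goto(readout.sense(),(510.2,283.3,15),109.2))
E
```

```text
clock: 2.33
position: [509.5, 282.2, 13.9]
ee_rot: [[-0.327, 0.945, -0.003], [0.945, 0.327, -0.001], [0.0, -0.003, -1.0]]
force: [0.2, 0.2, 1.6]
grip_width: 0.5
finger_force: 0.0
clock: 2.58
position: [511.4, 282.3, 16.6]
ee_rot: [[-0.325, 0.946, 0.002], [0.946, 0.325, 0.001], [0.001, 0.002, -1.0]]
force: [-0.4, 0.5, -0.4]
grip_width: 0.499
finger_force: 0.0
(array([ 0.0067, -0.0042,  0.0078]), np.float64(-0.0013))
```

Within a millimetre or two; close, then lift about 30 mm first.

```bash
python3 -m handwheel '{"dp":[[0,0,0],[0,0,0],[0,0,0],[0,0,0],[0,0,0]],"yaw":[0,0,0,0,0]}' -1
python3 -m handwheel '{"dp":[[0,0,-0.05],[0,0,-0.15],[0,0,-0.3],[0,0,-0.45],[0,0,-0.45]],"yaw":[0,0,0,0,0]}'
python3 - <<'E'
from h import *
st=readout.sense();print(st['position'],st['grip_width'],st['force'])
b=cam('side');st,im=snap('side','s1.png')
# target: TCP over seated rib
t=np.radians(4.6);x=np.array([np.cos(t),np.sin(t)]);c=np.array([531.2,10.9]);r=c-18*x
print(r,goto(st,(*r,105),94.6))
E
```

```text
clock: 3.2
position: [511.2, 281.9, 16.1]
ee_rot: [[-0.325, 0.946, 0.001], [0.946, 0.325, 0.001], [0.0, 0.001, -1.0]]
force: [-0.4, -0.2, 6.0]
grip_width: 0.132
finger_force: 59.2
clock: 3.82
position: [511.9, 282.2, 107.7]
ee_rot: [[-0.324, 0.946, 0.003], [0.946, 0.324, 0.002], [0.001, 0.004, -1.0]]
force: [0.7, -0.1, -2.0]
grip_width: 0.133
finger_force: 58.7
[511.86036259 282.23482566 107.6501877 ] 0.13274410265340325 [ 0.72116467 -0.11519556 -1.98657925]
[513.25798019   9.45641936] (array([-1.2924, -0.4358,  0.0104]), np.float64(0.0796))
```

```bash
python3 -m handwheel '{"dp":[[-0.2,-0.07,0],[-0.45,-0.15,0],[-0.7,-0.23,0],[-0.95,-0.32,0],[-0.95,-0.32,0]],"yaw":[0,0,0,0,0]}'
python3 -m handwheel '{"dp":[[-0.2,-0.07,0],[-0.345,-0.12,0],[-0.345,-0.12,0],[-0.345,-0.12,0]],"yaw":[0.04,0.08,0.08,0.08]}'
python3 - <<'E'
from h import *
st,im=snap('wrist','w2.png')
print(goto(st,(513.2,7.5,105),94.6))
E
```

```text
clock: 4.5
position: [511.0, 76.0, 104.5]
ee_rot: [[-0.317, 0.948, -0.002], [0.948, 0.317, -0.002], [-0.001, -0.003, -1.0]]
force: [0.7, 0.6, -3.4]
grip_width: 0.132
finger_force: 58.7
clock: 5.0
position: [511.5, 9.4, 104.7]
ee_rot: [[-0.081, 0.997, -0.001], [0.997, 0.081, 0.0], [0.001, -0.001, -1.0]]
force: [0.4, -0.3, -1.9]
grip_width: 0.129
finger_force: 58.7
(array([-0.01  ,  0.0076, -0.0014]), np.float64(0.0003))
```

View pics/w2.png

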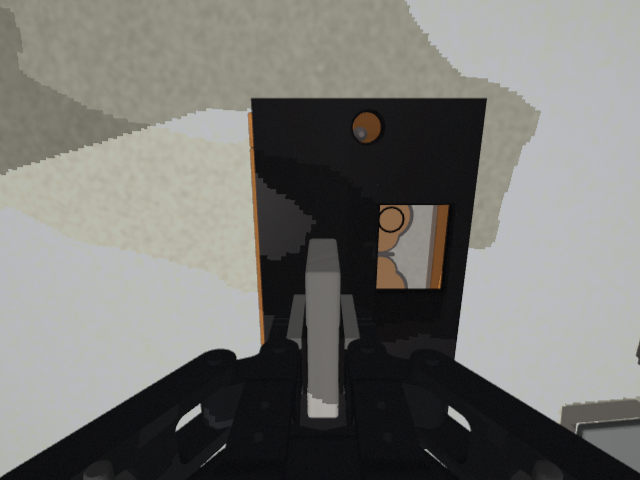

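The wrist view shows the left pin through the left hole, with the hole at (367,127) and the pin at about (361,133). The printed ring shows in the window at (390,219).

```bash
cat > m.py <<'E'
from h import *
im=cv2.imread('pics/w2.png'); st=readout.sense(); c=cam('wrist',st); zu=st['position'][2]-16.1
g=im.max(2).astype(int)
h=blobs(g[100:150,345:390]>70,200,1500)[0]; w=blobs(g[195:300,365:460]>70,1500,9000)
hl=cast(c,h[0]+[345,100],zu+3)[0]; print('hole',h[0]+[345,100],h[1][2:],hl.round(1))
for p,s in w: print('win',p+[365,195],s,cast(c,(s[0]+365+s[2]/2-.5,s[1]+195+s[3]/2-.5),zu+3).round(1))
sat=(im.max(2).astype(int)-im.min(2))
p=blobs((sat[110:145,350:385]<60)&(g[110:145,350:385]>70),10,400)
for q,s in p: print('pin',q+[350,110],s,cast(c,q+[350,110],38).round(1))
d=blobs(g[207:235,378:408]<70,30,400)
for q,s in d: uv=(s[0]+378+s[2]/2-.5,s[1]+207+s[3]/2-.5);print('ring',uv,s,cast(c,uv,22).round(1))
cv2.imwrite('pics/c2.png',cv2.resize(im[95:300,340:460],None,fx=2.9,fy=2.9,interpolation=cv2.INTER_CUBIC))
E
python3 m.py
```

```text
hole [366.88400703 125.88752197] [ 27  30 569] [522.4  88.8  91.7]
win [412.92339833 248.75686431] [  11   10   73   84 5026] [[548.8  39.1  91.7]]
pin [360.83168317 131.32673267] [  3  16  15  16 101] [[525.5  86.6  38. ]]
ring (np.float64(390.5), np.float64(220.5)) [  0   0  26  28 162] [[552.1  34.3  22. ]]
```

View pics/c2.png

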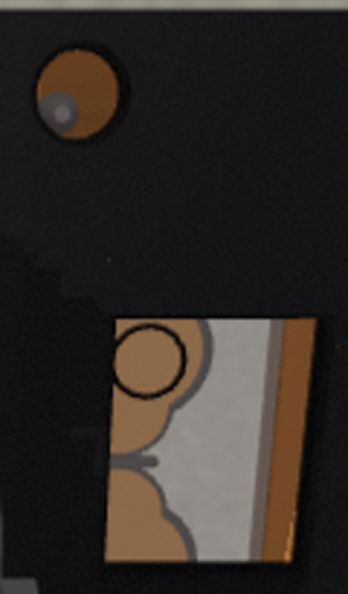

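```bash
python3 -m handwheel '{"dp":[[-0.022,0.017,0.05],[-0.022,0.017,0.15],[-0.022,0.017,0.215],[-0.022,0.017,0.215],[-0.022,0.017,0.215]],"yaw":[0,0,0,0,0]}'
python3 - <<'E'
from h import *
st,im=snap('wrist','w3.png')
print(st['position'],goto(st,st['position'],94.6))
c=cam('wrist',st);zu=st['position'][2]-16.1
print(proj(c,[[526,84.9,39],[552.4,34.5,22],[526,84.9,zu+3]]))
cv2.imwrite('pics/c3.png',cv2.resize(im[95:300,340:460],None,fx=2.9,fy=2.9,interpolation=cv2.INTER_CUBIC))
E
```

```text
clock: 5.68
position: [515.5, 4.1, 62.4]
ee_rot: [[-0.079, 0.997, 0.0], [0.997, 0.079, -0.0], [-0.0, 0.0, -1.0]]
force: [-0.1, -0.6, -1.7]
grip_width: 0.127
finger_force: 58.5
[515.53691081   4.08995254  62.4069223 ] (array([0., 0., 0.]), np.float64(-0.0003))
[[363.17287384 121.80209674]
 [399.23749718 228.38148079]
 [365.84580908 121.34385832]]
```

View pics/c3.png

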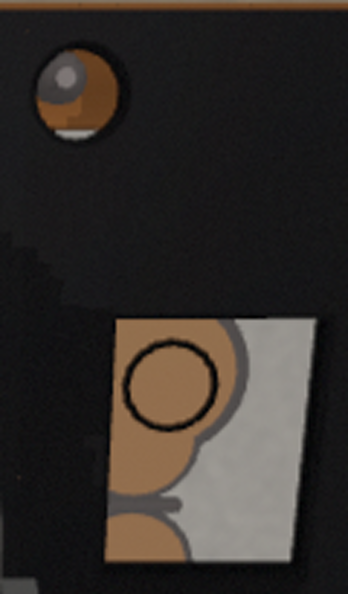

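Run:
```python
from h import *
st=readout.sense();c=cam('wrist',st);zu=st['position'][2]-16.1
pin=cast(c,(362.8,121.6),39)[0];sp=cast(c,(398.6,227.8),22)[0]
h=cast(c,[(366.9,126.7),(411.3,248.5)],zu+3);h6=cast(c,(366.9,126.7),zu+6)
print('pin',pin,'spot',sp,'hole',h[0],h6,'win',h[1]); print('pin-hole',pin-h[0],'spot-win',sp-h[1])
print('pin-spot',(pin-sp),'hole-win',h[0]-h[1])
print('yaw check',[np.degrees(np.arctan2(d[1],d[0])-np.arctan2(52,-22)) for d in (pin-sp,h[0]-h[1])],st['position'])
a=cam('side');d=cam('scene')
im=vision.camera('side')[:,:,::-1];im2=vision.camera('scene')[:,:,::-1]
v=np.vstack([cv2.resize(im[215:320,290:410],(600,525)) [:300],cv2.resize(im2[190:290,270:410],(600,428))[:300]])
v=np.hstack([cv2.resize(im[215:315,290:405],(400,348)),cv2.resize(im2[190:277,290:390],(400,348))]);cv2.imwrite('pics/c4.png',v)
```

```text
pin [526.02752456  84.98125582  39.        ] spot [552.26395823  34.72252917  22.        ] hole [526.83433814  82.87918539  49.54683304] [[526.49027283  82.83661585  52.54683304]] win [552.84821598  32.47856554  49.54683304]
pin-hole [ -0.80681358   2.10207043 -10.54683304] spot-win [ -0.58425775   2.24396363 -27.54683304]
pin-spot [-26.23643367  50.25872664  17.        ] hole-win [-2.60138778e+01  5.04006198e+01 -2.84217094e-14]
yaw check [np.float64(4.633693353389626), np.float64(4.36805947686296)] [515.68931477   4.09452266  62.64683304]
```

View pics/c4.png

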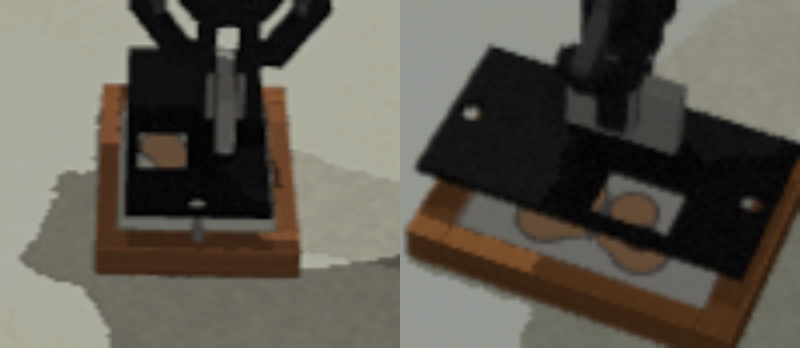

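The views show the mask parallel with the mount and offset by about (-0.7, +2.2) mm. I shift by that and lower in stages.

```bash
python3 -m handwheel '{"dp":[[0.011,-0.003,0],[0.011,-0.003,0.0],[0.011,-0.003,0.04],[0.011,-0.003,0.08],[0.011,-0.003,0.08]],"yaw":[0,0,0,0,0]}'
python3 - <<'E'
from h import *
st,im=snap('wrist','w5.png')
c=cam('wrist',st);zu=st['position'][2]-16.1
print(st['position'],st['force'],st['wrist_torque'],proj(c,[[526.03,84.98,39],[552.3,34.7,22]]))
g=im.max(2).astype(int);h=blobs(g[100:150,345:390]>60,200,1500)[0];print(h[0]+[345,100],h[1])
cv2.imwrite('pics/c5.png',cv2.resize(im[95:300,340:460],None,fx=2.9,fy=2.9,interpolation=cv2.INTER_CUBIC))
E
```

```text
clock: 6.45
position: [514.2, 6.1, 45.4]
ee_rot: [[-0.079, 0.997, -0.001], [0.997, 0.079, -0.0], [-0.0, -0.001, -1.0]]
force: [0.3, -0.5, -2.0]
grip_width: 0.128
finger_force: 58.7
[514.18674718   6.09751269  45.40983074] [ 0.33520433 -0.46479817 -1.97769113] [0.00375    0.04198044 0.01544919] [[370.69370279 126.48408396]
 [408.48394547 241.50103339]]
[365.97368421 126.99269006] [  7  12  29  31 684]
```

View pics/c5.png

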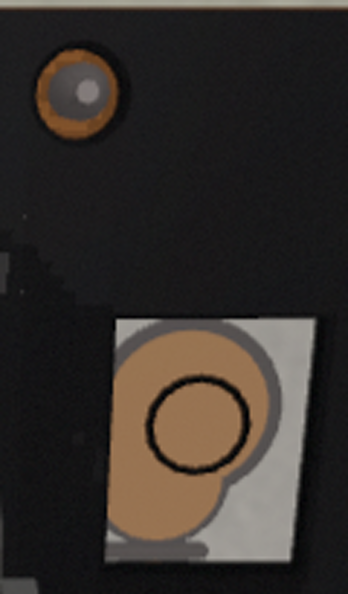

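The left pin is centred in its hole at crop (78,91), the ring is in the window, and there is no contact force. I lower it the last 7 mm.

```bash
python3 -m handwheel '{"dp":[[0,0,0.01],[0,0,0.02],[0,0,0.028],[0,0,0.032],[0,0,0.032]],"yaw":[0,0,0,0,0]}'
python3 -m handwheel '{"dp":[[0,0,0.002],[0,0,0.004],[0,0,0.004]],"yaw":[0,0,0]}'
```

```text
clock: 7.12
position: [514.7, 6.2, 39.9]
ee_rot: [[-0.079, 0.997, -0.0], [0.997, 0.079, -0.0], [-0.0, -0.0, -1.0]]
force: [-0.3, 0.3, -1.8]
grip_width: 0.131
finger_force: 58.7
clock: 7.5
position: [514.7, 6.2, 39.1]
ee_rot: [[-0.079, 0.997, 0.0], [0.997, 0.079, -0.0], [-0.0, 0.0, -1.0]]
force: [-0.6, -0.7, -3.5]
grip_width: 0.131
finger_force: 58.7
```

```bash
python3 -m handwheel '{"dp":[[0,0,0.003],[0,0,0.005],[0,0,0.005],[0,0,0.005]],"yaw":[0,0,0,0]}'
```

```text
clock: 8.0
position: [514.6, 6.2, 38.1]
ee_rot: [[-0.079, 0.997, 0.0], [0.997, 0.079, -0.0], [-0.0, -0.0, -1.0]]
force: [-0.4, -0.4, -1.7]
grip_width: 0.127
finger_force: 58.7
```

```bash
python3 -m handwheel '{"dp":[[0,0,0.0025],[0,0,0.005],[0,0,0.005],[0,0,0.005]],"yaw":[0,0,0,0]}'
```

```text
clock: 8.5
position: [514.7, 6.2, 38.0]
ee_rot: [[-0.079, 0.997, 0.001], [0.997, 0.079, 0.0], [0.0, 0.001, -1.0]]
force: [-2.8, -0.0, 13.3]
grip_width: 0.129
finger_force: 61.0
```

Contact at the expected height. I ease off, open and rise.

```bash
python3 -m handwheel '{"dp":[[0,0,-0.003],[0,0,-0.003]],"yaw":[0,0]}'
python3 -m handwheel '{"dp":[[0,0,-0.003],[0,0,-0.003],[0,0,-0.003]],"yaw":[0,0,0]}' 0
python3 -m handwheel '{"dp":[[0,0,-0.1],[0,0,-0.3],[0,0,-0.6],[0,0,-0.9],[0,0,-0.9]],"yaw":[0,0,0,0,0]}'
python3 - <<'E'
from h import *
st,im=snap('wrist','w6.png'); c=cam('wrist',st)
g=im.max(2).astype(int)
print(st['position'],proj(c,[[526.03,84.98,39],[552.3,34.7,22]]))
E
```

```text
clock: 8.75
position: [514.7, 6.2, 38.0]
ee_rot: [[-0.079, 0.997, 0.0], [0.997, 0.079, 0.0], [0.0, 0.0, -1.0]]
force: [-1.6, 0.2, 8.1]
grip_width: 0.13
finger_force: 60.1
clock: 9.12
position: [514.7, 6.2, 38.2]
ee_rot: [[-0.079, 0.997, -0.0], [0.997, 0.079, -0.0], [-0.0, -0.0, -1.0]]
force: [-0.6, -0.8, -0.6]
grip_width: 0.5
finger_force: 0.0
clock: 9.75
position: [516.8, 6.2, 222.4]
ee_rot: [[-0.079, 0.997, 0.008], [0.997, 0.079, 0.001], [0.001, 0.008, -1.0]]
force: [0.5, 0.4, -0.6]
grip_width: 0.501
finger_force: 0.0
[516.75561777   6.21804779 222.37777311] [[340.0287552  127.75274919]
 [361.87649227 186.0381257 ]]
```

View pics/w6.png

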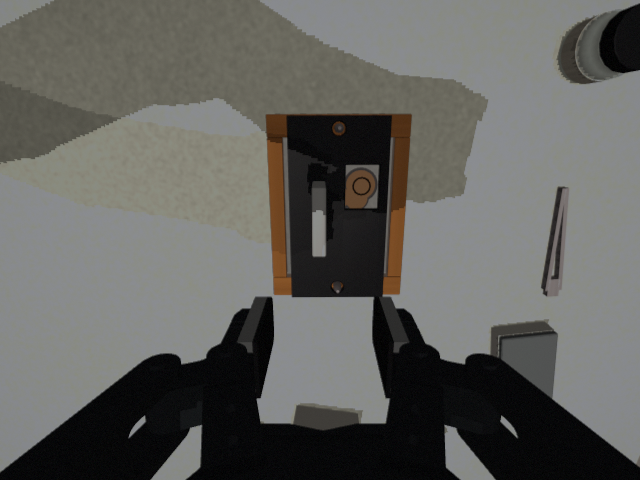

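The mask lies seated with both pins through, at (338,128) and (337,288). The ring at (361,186) is centred in the window. Next is a view down on the meter.

Run:
```python
from h import *
sc,sd=cam('scene'),cam('side')
for n,s,d,z in(('yellow foot',(245,172),(388,200),0),('green foot',(199,233),(313,200),0),('yel top',(241,125),(391,163),140)):
    print(n,cast(sc,s,z).round(0),cast(sd,d,z).round(0))
print(goto(readout.sense(),(540,-335,240),94.6))
```

```text
yellow foot [[ 439. -295.   -0.]] [[ 428. -308.    0.]]
green foot [[ 647. -273.   -0.]] [[ 643. -285.    0.]]
yel top [[ 440. -287.  140.]] [[ 433. -266.  140.]]
(array([-1.7114, -0.013 , -0.1001]), np.float64(-0.0003))
```

```bash
python3 -m handwheel '{"dp":[[-0.2,0,-0.1],[-0.45,0,-0.1],[-0.7,0,-0.1],[-0.95,0,-0.1],[-0.95,0,-0.1]],"yaw":[0,0,0,0,0]}' 0.5
python3 -m handwheel '{"dp":[[-0.25,0,0],[-0.5,0,0],[-0.7,0,0],[-0.76,-0.013,0],[-0.76,-0.013,0]],"yaw":[0,0,0,0,0]}'
python3 -m handwheel '{"dp":[[0,0,0]],"yaw":[0]}'
python3 - <<'E'
from h import *
st,im=snap('wrist','w7.png'); print(st['position'])
E
```

```text
clock: 10.42
position: [528.5, -187.4, 236.7]
ee_rot: [[-0.073, 0.997, -0.002], [0.997, 0.073, -0.001], [-0.001, -0.002, -1.0]]
force: [-0.1, 0.3, -0.1]
grip_width: 0.752
finger_force: 0.0
clock: 11.05
position: [538.5, -334.2, 237.0]
ee_rot: [[-0.078, 0.997, -0.002], [0.997, 0.078, 0.001], [0.001, -0.002, -1.0]]
force: [-0.4, 0.7, 0.2]
grip_width: 0.754
finger_force: 0.0
clock: 11.18
position: [539.3, -332.8, 237.7]
ee_rot: [[-0.081, 0.997, -0.001], [0.997, 0.081, 0.001], [0.002, -0.001, -1.0]]
force: [-0.7, 0.5, 0.2]
grip_width: 0.747
finger_force: 0.0
[ 539.32429467 -332.79914611  237.71099357]
```

View pics/w7.png

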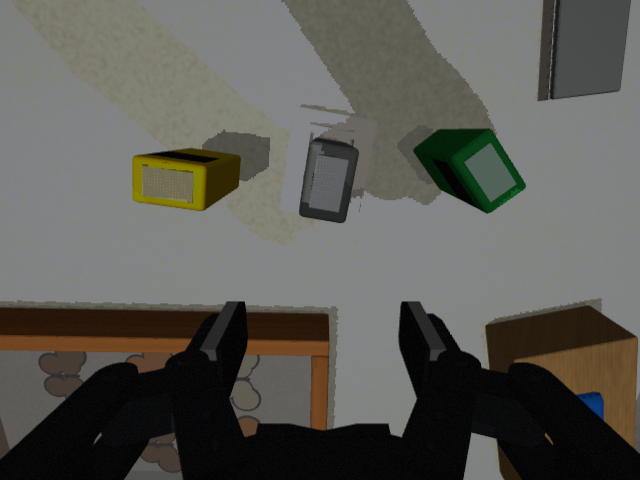

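That was the tenth and last picture. It shows the grey meter's top at about (329,178), tilted a few degrees, with yellow at (185,180) and green at (470,170), both well clear. From here I work from numbers only.

Run:
```python
from h import *
im=cv2.imread('pics/w7.png');g=im.max(2)
print('     ',*range(290,370,3))
for r in range(128,232,4): print(r,*[f'{g[r,x]:3d}' for x in range(290,370,3)])
```

```text
290 293 296 299 302 305 308 311 314 317 320 323 326 329 332 335 338 341 344 347 350 353 356 359 362 365 368
128 130 136 136 137 136 137 137 136 137 136 137 137 137 128 106 105 107 107 106 106 106 107 106 107 106 106 106
132 133 137 136 136 136 136 137 101 134 137 137 116 107 107 107 107 106 106 105 105 106 102 106 106 108 106 107
136 135 136 136 137 136 137 136  86 137 136  88  86 106 106 107 106 107 107 107 107 107 106 106 106 107 105 106
140 136 137 137 136 136 138 136  87  28  24  27  27  26  31  48  64  91 106 105 106  89  56 106 104 105 105 106
144 136 136 137 136 137 136 137  68  75  69  71  46  44  42  34  27  25  28  25  32  85  85 105 106 105 106 105
148 136 136 136 136 136 136  79  68  91  91  92  52  51  53  50  50  50  48  47  45  43  36  76 105 106 107 106
152 137 137 137 136 136 137  54  72  82  91  91  90  51  50  52  52  51  53  52  52  52  53  47 101 106 106 105
156 136 137 137 137 136 137  52  76  81 107  98  92  79  55  41  49  51  53  52  54  53  53  43 102 105 106 106
160 137 136 137 136 137 136  61  83  81 103 103 111 108  99  98  98 100  98  95  94  53  51  42 
[... 1219 characters left out ...]
 134 134 134 133 133 136 136
208 136 137 137  74  38  41  40  48  60  77  97  98  98  98  98  98  99  39  40  29 133 133 133 115 133 134 133
212 130 129 136  61  40  40  38  40  41  40  39  39  39  39  38  53  55  39  39 103 135 133 134 126 134 132 136
216 133 131 131 130  66  31  35  35  37  39  41  41  40  41  39  39  39  41  35 131 137 136 137 136 134 135 135
220 133 130 132 128 131 131 128 123 130 126 123 102  50  32  33  35  38  38  33 136 136 137 136 136 134 133 133
224 132 130 130 131 131 131 131 127 131 133 132 135 134 136 135 132 133 133 132 133 134 133 132 134 133 134 133
228 133 130 131 127 131 133 133 135 133 132 134 133 133 133 134 135 134 136 137 135 135 136 132 134 133 135 134
```

Run:
```python
from h import *
im=cv2.imread('pics/w7.png');g=im.max(2).astype(float);st=readout.sense();c=cam('wrist',st)
L=[];Rr=[];B=[]
for r in range(160,206):
    row=g[r]; x=np.argmax(row[294:320]<100)+294; L.append((x-.5,r))
    x=[k for k in range(366,335,-1) if row[k]<58]; Rr.append((x[0]+.5,r))
for u in range(308,338):
    col=g[:,u]; y=[k for k in range(228,200,-1) if col[k]<80][0]; B.append((u,y+.5))
def fit(p):
    P=cast(c,p,144)[:,:2]; 
    vx,vy,x,y=cv2.fitLine(P.astype(np.float32),cv2.DIST_HUBER,0,.01,.01).ravel(); 
    d=np.array([vx,vy]); r=(P-[x,y])@[-vy,vx]; return np.array([x,y]),d,np.degrees(np.arctan2(vy,vx)),np.std(r)
for n,p in(('L',L),('R',Rr),('B',B)): print(n,*fit(p))
l,r,b=fit(L),fit(Rr),fit(B)
n=np.array([np.cos(a:=np.radians((l[2]%180+r[2]%180)/2)),np.sin(a)]);  # meter y axis
if n[1]<0:n=-n
xx=np.array([n[1],-n[0]]); print('width',(r[0]-l[0])@xx,'yaw',np.degrees(np.arctan2(xx[1],xx[0])))
cx=((r[0]+l[0])@xx)/2; cy=b[0]@n+25; C=cx*xx+cy*n; print('centre',C)
# patch
m=((g>90)&(g<114)).astype(np.uint8)[154:214,308:350]; k=max(cv2.findContours(m,0,1)[0],key=cv2.contourArea)[:,0]+[308,154]
print('patch',cv2.minAreaRect(cast(c,k,144)[:,:2].astype(np.float32)))
t=np.degrees(np.arctan2(xx[1],xx[0]))+90; print(goto(st,(*C,150),t))
```

```text
L [ 522.0007  -290.45087] [0.0854273 0.9963444] 85.099396 0.21824055608988427
R [ 554.35004 -287.80035] [0.08551246 0.9963371 ] 85.0945 0.18216740613077573
B [ 535.1004  -313.74646] [ 0.9956903  -0.09274075] -5.3212996 0.19510287700101758
width 32.00445 yaw -4.9030557
centre [ 538.19305 -288.91998]
patch ((538.4155883789062, -289.4920349121094), (33.910438537597656, 20.065258026123047), 84.65452575683594)
(array([0.2189, 0.0117, 0.4401]), np.float64(0.0531))
```

The measured case width of 32.0 mm matches, so the meter is at (538.2,-288.9) with yaw -4.9°. I move over it, then down to TCP z 93.

```bash
python3 -m handwheel '{"dp":[[0.1,0.005,-0.02],[0.219,0.012,0],[0.219,0.012,0],[0.219,0.012,0.1],[0.219,0.012,0.2]],"yaw":[0.025,0.053,0.053,0.053,0.053]}' 0.5
python3 -m handwheel '{"dp":[[0,0,0],[0,0,0]],"yaw":[0,0]}'
python3 - <<'E'
from h import *
print(goto(readout.sense(),(538.2,-288.9,93),85.1))
E
```

```text
clock: 11.85
position: [538.5, -291.1, 198.3]
ee_rot: [[0.085, 0.996, 0.001], [0.996, -0.085, -0.001], [-0.0, 0.001, -1.0]]
force: [0.6, -0.1, 0.1]
grip_width: 0.753
finger_force: 0.0
clock: 12.1
position: [538.3, -291.5, 199.0]
ee_rot: [[0.087, 0.996, 0.001], [0.996, -0.087, -0.0], [-0.0, 0.001, -1.0]]
force: [0.6, 0.1, 0.3]
grip_width: 0.752
finger_force: 0.0
(array([ 0.0129, -0.0021,  0.5301]), np.float64(-0.0004))
```

```bash
python3 -m handwheel '{"dp":[[0.013,-0.002,0.1],[0.013,-0.002,0.25],[0.013,-0.002,0.4],[0.013,-0.002,0.53],[0.013,-0.002,0.53]],"yaw":[0,0,0,0,0]}'
python3 -m handwheel '{"dp":[[0,0,0],[0,0,0]],"yaw":[0,0]}'
python3 -m handwheel '{"dp":[[0,0,0],[0,0,0],[0,0,0],[0,0,0]],"yaw":[0,0,0,0]}' -1
```

```text
clock: 12.72
position: [537.4, -288.3, 91.6]
ee_rot: [[0.087, 0.996, -0.002], [0.996, -0.087, 0.001], [0.001, -0.002, -1.0]]
force: [0.8, 0.1, 0.9]
grip_width: 0.751
finger_force: 0.0
clock: 12.98
position: [538.6, -288.9, 93.8]
ee_rot: [[0.087, 0.996, 0.002], [0.996, -0.087, -0.001], [-0.001, 0.002, -1.0]]
force: [-0.3, -0.1, -0.7]
grip_width: 0.748
finger_force: 0.0
clock: 13.48
position: [538.4, -288.6, 93.0]
ee_rot: [[0.087, 0.996, 0.001], [0.996, -0.087, -0.0], [-0.0, 0.001, -1.0]]
force: [0.3, 0.6, 6.7]
grip_width: 0.367
finger_force: 59.3
```

```bash
python3 -m handwheel '{"dp":[[0,0,-0.03],[0,0,-0.1],[0,0,-0.2],[0,0,-0.3],[0,0,-0.4]],"yaw":[0,0,0,0,0]}'
python3 -m handwheel '{"dp":[[0,0,-0.1],[0,0,-0.16],[0,0,-0.16],[0,0,-0.16]],"yaw":[0,0,0,0]}'
python3 - <<'E'
from h import *
st=readout.sense();print(st['wrist_torque'])
print(goto(st,(552.3,34.7,190),94.6))
st,im=snap('wrist','w8.png');g=im.max(2)
print('     ',*range(285,370,3))
for r in range(230,400,8): print(r,*[f'{g[r,x]:3d}' for x in range(285,370,3)])
E
```

```text
clock: 14.1
position: [537.6, -288.4, 173.6]
ee_rot: [[0.087, 0.996, -0.0], [0.996, -0.087, -0.0], [-0.0, -0.0, -1.0]]
force: [-0.2, -1.0, -2.4]
grip_width: 0.365
finger_force: 59.5
clock: 14.6
position: [537.5, -288.1, 203.7]
ee_rot: [[0.087, 0.996, -0.001], [0.996, -0.087, 0.0], [0.0, -0.001, -1.0]]
force: [-0.1, -0.2, -2.3]
grip_width: 0.364
finger_force: 59.8
[0.0233765  0.04985921 0.02455093]
(array([ 1.6145, -0.0669,  0.0694]), np.float64(-0.0534))
      285 288 291 294 297 300 303 306 309 312 315 318 321 324 327 330 333 336 339 342 345 348 351 354 357 360 363 366 369
230 142 143 143 143  49  29  28  29  28  30  27  29  27  28  28  27  29  28  30  29  31  30  57  89 110 110 141 142 135
238 143 143 143  68  30  29  28  31  26  30  31  30  29  30  29  29  29  29  30  28  27  30  28 104 143 143 143 143 110
246 143 144 127  29  29  29  29  32  28  30  29  30  27  30  29  28  31  27  27  29  29  29  28  28 141 143 144 143 141
254 143 142  27  27  30  29  31  29  30  29  31  28  28  28  30  28  27  28  30  28  29  30  29  27  27 143 143 143 139
262 142  30  29  29  28  30  29  29  29
[... 1420 characters left out ...]
 104 103 104 103 103 103 104 103 102 102 103 102 103 103 104 104 103 102 102 103  55  41  42  44  40
366  43  88 103 103 102 102 103 103 103 103 103 103 102 102 103 103 103 103 103 104 103 102 103 103  52  43  43  42  41
374  42  74 103 103 102 103 104 102 102 102 104 103 102 102 103 102 104 102 102 103 102 104 103 103  49  43  42  42  40
382  42  69 102 103 103 103 103 103 103 103 102 103 102 102 103 102 103 102 102 104 103 104 103 102  45  44  40  44  38
390  45  56 102 102 103 102 103 102 103 103 102 103 102 102 102 103 102 103 103 102 103 102 102 102  42  43  40  40  38
398  42  42 103 103 103 102 102 103 102 103 102 102 102 102 103 103 102 102 102 102 103 102 102 102  41  42  41  39  37
```

Run:
```python
from h import *
g=cv2.imread('pics/w8.png').max(2)
print([(r,int(g[r,323]),int(g[r,305]),int(g[r,345])) for r in range(180,232,3)],[(r,int(g[r,323])) for r in range(318,328)])
I={'ee_rot':np.eye(3),'position':np.zeros(3)}; c=cam('wrist',I)
print(cast(c,(323,324),-51), 'pred top/bottom/nose', proj(c,[[25,0,-51],[25,0,59],[12,0,83]]))
```

```text
[(180, 90, 90, 111), (183, 63, 64, 63), (186, 91, 90, 109), (189, 91, 91, 111), (192, 91, 90, 103), (195, 91, 91, 90), (198, 132, 90, 90), (201, 136, 90, 90), (204, 136, 90, 91), (207, 133, 90, 90), (210, 135, 90, 89), (213, 135, 90, 90), (216, 137, 89, 91), (219, 139, 91, 91), (222, 137, 91, 89), (225, 137, 90, 90), (228, 38, 27, 34), (231, 29, 28, 30)] [(318, 29), (319, 30), (320, 32), (321, 34), (322, 36), (323, 38), (324, 40), (325, 40), (326, 41), (327, 42)]
[[ 23.69231243  -0.58667569 -51.        ]] pred top/bottom/nose [[325.0706703  319.90988575]
 [323.92471602 223.71713667]
 [323.78536132 234.04975895]]
```

```bash
python3 -m handwheel '{"dp":[[0.2,0,0.02],[0.45,0,0.04],[0.7,-0.01,0.05],[0.9,-0.03,0.05],[0.9,-0.03,0.05]],"yaw":[0,0,0,0,0]}'
python3 -m handwheel '{"dp":[[0,0,0],[0,0,0]],"yaw":[0,0]}'
python3 - <<'E'
from h import *
st=readout.sense();print(goto(st,(552.3,34.7,190),94.6))
E
```

```text
clock: 15.28
position: [547.4, -104.6, 193.3]
ee_rot: [[0.082, 0.997, -0.002], [0.997, -0.082, 0.002], [0.001, -0.002, -1.0]]
force: [0.6, -0.1, -3.4]
grip_width: 0.37
finger_force: 59.8
clock: 15.52
position: [547.4, -110.0, 194.2]
ee_rot: [[0.089, 0.996, -0.0], [0.996, -0.089, -0.001], [-0.001, -0.0, -1.0]]
force: [-0.8, -0.8, -3.5]
grip_width: 0.368
finger_force: 59.8
(array([ 0.7227, -0.0402,  0.0203]), np.float64(-0.054))
```

```bash
python3 -m handwheel '{"dp":[[0.2,-0.01,0],[0.4,-0.02,0],[0.6,-0.04,0],[0.726,-0.04,0],[0.726,-0.04,0]],"yaw":[-0.02,-0.04,-0.054,-0.054,-0.054]}'
python3 -m handwheel '{"dp":[[0,0,0],[0,0,0]],"yaw":[0,0]}'
python3 - <<'E'
from h import *
st=readout.sense();print(goto(st,(552.25,35.3,130),94.6))
E
```

```text
clock: 16.15
position: [552.6, 38.0, 194.1]
ee_rot: [[-0.084, 0.996, 0.0], [0.996, 0.084, 0.0], [0.0, 0.0, -1.0]]
force: [-0.6, -1.0, -1.8]
grip_width: 0.366
finger_force: 59.7
clock: 16.4
position: [552.3, 35.1, 194.3]
ee_rot: [[-0.08, 0.997, 0.0], [0.997, 0.08, -0.001], [-0.001, 0.0, -1.0]]
force: [0.4, 0.1, -3.3]
grip_width: 0.366
finger_force: 59.7
(array([ 1.300e-03, -1.000e-04,  3.217e-01]), np.float64(-0.0001))
```

```bash
python3 -m handwheel '{"dp":[[0,0,0.08],[0,0,0.18],[0,0,0.28],[0,0,0.335],[0,0,0.335]],"yaw":[0,0,0,0,0]}'
python3 -m handwheel '{"dp":[[0,0,0],[0,0,0]],"yaw":[0,0]}'
python3 - <<'E'
from h import *
st,im=snap('wrist','w9.png');c=cam('wrist',st);print(goto(st,(552.25,35.3,108),94.6),st['force'])
pr=proj(c,[[526.03,84.98,39],[526.03,84.98,28]]);print(pr)
g=im.max(2).astype(int);u,v=pr[0].round().astype(int)
print(u-24,*range(-24,25,3))
for r in range(v-18,v+30,3): print(r,*[f'{g[r,x]:3d}' for x in range(u-24,u+25,3)])
t=np.radians(4.6);x=np.array([np.cos(t),np.sin(t),0]);y=np.array([-x[1],x[0],0]);S=np.array([552.3,34.7,0])
pw=proj(c,[S-15.5*x+20.5*y+[0,0,28],S+15.5*x+20.5*y+[0,0,28]]);print('window far edge',pw)
u=int(pw[:,0].mean())
for uu in (u-12,u,u+12): print(uu,[(r,int(g[r,uu])) for r in range(int(pw[0,1])-14,int(pw[0,1])+26,2)])
r=int(pw[0,1])+5; print('row',r,[(k,int(g[r,k])) for k in range(int(pw[0,0])-14,int(pw[1,0])+14,2)])
E
```

```text
clock: 17.02
position: [551.8, 36.3, 126.3]
ee_rot: [[-0.082, 0.997, -0.002], [0.997, 0.082, -0.0], [-0.0, -0.002, -1.0]]
force: [0.4, -0.0, -3.0]
grip_width: 0.37
finger_force: 59.6
clock: 17.27
position: [552.7, 36.7, 127.9]
ee_rot: [[-0.082, 0.997, 0.001], [0.997, 0.082, 0.0], [0.0, 0.001, -1.0]]
force: [0.6, 0.7, -2.6]
grip_width: 0.368
finger_force: 59.6
(array([-0.007 , -0.003 ,  0.0996]), np.float64(0.0006)) [ 0.63370809  0.66674063 -2.62347729]
[[287.66403764 173.09734036]
 [289.18099002 171.15928846]]
264 -24 -21 -18 -15 -12 -9 -6 -3 0 3 6 9 12 15 18 21 24
155  43  43  46  45  45  45  44  10  11  11  13  11  15  14  14  13  14
158  50  50  50  51  51  50  50  50  51  50  16   8  12  10  11  10  14
161  50  50  50  49  50  48  50  38  27  33  50  49  14  11  13  12  12
164  50  51  50  49  49  50  11 120  78  74  44  48  47  42  10  11  12
167  49  50  48  50  50  21 120  69  57  52  81  31  46  47  41  39  10
170  49  49  48  48  49  12  85  72  62  53  45  89  47  45  44  45  39
173  48  47  47  49  49  12  89 135 142  53  56 106  46  45  46  44  44
176  49  49  49  48  46 
[... 1095 characters left out ...]
34, 35), (236, 34), (238, 33), (240, 33), (242, 34)]
334 [(204, 8), (206, 8), (208, 11), (210, 12), (212, 8), (214, 9), (216, 9), (218, 54), (220, 114), (222, 83), (224, 56), (226, 71), (228, 38), (230, 33), (232, 36), (234, 33), (236, 35), (238, 35), (240, 36), (242, 35)]
row 223 [(286, 13), (288, 6), (290, 10), (292, 13), (294, 10), (296, 10), (298, 6), (300, 82), (302, 113), (304, 113), (306, 114), (308, 98), (310, 59), (312, 58), (314, 57), (316, 80), (318, 102), (320, 104), (322, 106), (324, 103), (326, 101), (328, 83), (330, 59), (332, 58), (334, 61), (336, 102), (338, 112), (340, 112), (342, 111), (344, 58), (346, 10), (348, 10), (350, 10), (352, 10), (354, 10), (356, 10), (358, 110)]
```

The pin tip, window edge and ring match their predicted pixels to about 1 px, so the spot estimate holds. I descend into the window.

```bash
python3 -m handwheel '{"dp":[[-0.006,-0.002,0.02],[-0.006,-0.002,0.05],[-0.006,-0.002,0.08],[-0.006,-0.002,0.095],[-0.006,-0.002,0.095]],"yaw":[0,0,0,0,0]}'
python3 -m handwheel '{"dp":[[0,0,0],[0,0,0],[0,0,0]],"yaw":[0,0,0]}'
python3 - <<'E'
from h import *
st=readout.sense();print(goto(st,(552.25,35.3,99),94.6),st['force'],st['position'])
E
```

```text
clock: 17.95
position: [551.8, 35.5, 107.9]
ee_rot: [[-0.082, 0.997, -0.001], [0.997, 0.082, -0.0], [-0.0, -0.001, -1.0]]
force: [-0.5, -0.6, -2.5]
grip_width: 0.363
finger_force: 59.7
clock: 18.32
position: [552.1, 35.5, 108.4]
ee_rot: [[-0.082, 0.997, 0.0], [0.997, 0.082, 0.0], [0.0, 0.0, -1.0]]
force: [0.2, 0.0, -2.6]
grip_width: 0.37
finger_force: 59.7
(array([-0.0013,  0.0008,  0.0472]), np.float64(0.0006)) [ 0.21016298  0.03017828 -2.61561037] [552.07642438  35.54263101 108.43187598]
```

Down in small steps, reading the force. The free weight reads about -2.6 N, so half-way in should read about +1.0 N.

```bash
python3 -m handwheel '{"dp":[[0,0,0.01],[0,0,0.02],[0,0,0.025],[0,0,0.025]],"yaw":[0,0,0,0]}'
python3 -m handwheel '{"dp":[[0,0,0.005],[0,0,0.01],[0,0,0.01],[0,0,0.01]],"yaw":[0,0,0,0]}'
python3 -c "
from h import *
print(np.mean([readout.sense()['force'][2] for _ in range(5)]),readout.sense()['position'])"
```

```text
clock: 18.82
position: [552.1, 35.5, 103.3]
ee_rot: [[-0.082, 0.997, 0.0], [0.997, 0.082, 0.0], [0.0, 0.0, -1.0]]
force: [0.4, -0.2, -1.2]
grip_width: 0.368
finger_force: 59.9
clock: 19.32
position: [552.1, 35.5, 101.3]
ee_rot: [[-0.082, 0.997, 0.0], [0.997, 0.082, 0.0], [0.0, 0.0, -1.0]]
force: [-0.3, 0.4, 0.6]
grip_width: 0.367
finger_force: 60.0
0.6030690930417355 [552.08467507  35.50465932 101.33601889]
```

```bash
for i in 1 2; do :; done; python3 -m handwheel '{"dp":[[0,0,0.005],[0,0,0.009],[0,0,0.009],[0,0,0.009]],"yaw":[0,0,0,0]}' | grep -E 'pos|force'
python3 - <<'E'
from h import *
f=[];z=[]
for i in range(15):
    vision.camera('side' if i==0 else 'scene'); s=readout.sense(); f.append(s['force']); z.append(s['position'])
print(np.mean(f,0),np.std(f,0),np.mean(z,0),s['wrist_torque'])
E
```

```text
position: [552.1, 35.5, 99.5]
force: [0.5, 0.3, -0.1]
finger_force: 60.1
[0.22069245 0.47439844 0.70746348] [0.45317804 0.50612665 0.50324594] [552.0814801   35.50337722  99.53471936] [ 0.13918714 -0.13124486 -0.05157923]
```

```bash
python3 -m handwheel '{"dp":[[0,0,0.003],[0,0,0.003],[0,0,0.003]],"yaw":[0,0,0]}' | grep -E 'pos|force'
python3 - <<'E'
from h import *
f=[];z=[]
for i in range(15):
    im=vision.camera('wrist'); s=readout.sense(); f.append(s['force']); z.append(s['position'])
print(np.mean(f,0),np.mean(z,0))
# mask seated? pins and window edge at predicted pixels
g=im.max(2).astype(int);c=cam('wrist',s)
t=np.radians(4.6);x=np.array([np.cos(t),np.sin(t),0]);y=np.array([-x[1],x[0],0]);S=np.array([552.3,34.7,28])
e=proj(c,[S-15.5*x+20.5*y,S+15.5*x+20.5*y]);u=int(e[:,0].mean());print(e)
print([(r,int(g[r,u])) for r in range(int(e[0,1])-8,int(e[0,1])+14,2)])
r=int(e[0,1])+5;print([(k,int(g[r,k])) for k in range(int(e[0,0])-8,int(e[1,0])+9,2)])
E
```

```text
position: [552.1, 35.5, 98.9]
force: [1.2, 0.1, -0.2]
finger_force: 60.1
[0.94435102 0.67702871 0.98737724] [552.05826529  35.50062954  98.91655207]
[[298.6271391  227.5390128 ]
 [349.73073922 227.66085685]]
[(219, 9), (221, 8), (223, 13), (225, 7), (227, 25), (229, 35), (231, 37), (233, 37), (235, 38), (237, 37), (239, 36)]
[(290, 12), (292, 8), (294, 7), (296, 32), (298, 37), (300, 35), (302, 37), (304, 37), (306, 37), (308, 36), (310, 36), (312, 36), (314, 38), (316, 37), (318, 38), (320, 35), (322, 36), (324, 34), (326, 38), (328, 35), (330, 37), (332, 36), (334, 37), (336, 35), (338, 36), (340, 36), (342, 36), (344, 36), (346, 36), (348, 38), (350, 37), (352, 20), (354, 11), (356, 11)]
```

```bash
python3 -c "
from bench import env
print(env.close_job())"
```

```text
the job is handed in; nothing more can be done
None
```

The mask is seated flush over both pins and released, and I handed the job in at about 21 s with the meter held upright on the ringed spot, pressing with about 3.5 N (nose roughly 6 mm in); the hand-in returned no verdict.

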